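# Draw the tapped locking plug from a gilt frame corner

### The arm

A 6-joint arm with a two-finger parallel gripper is mounted at the origin on the work surface. World frame = base frame: x ahead of the robot, y to its left, z up, the work surface at z = 0. Lengths are in mm, angles in degrees, forces in N, time in s.
With the tool pointing down it reaches from about 300 to 850 mm from the base axis. Payload 4.2 kg.
Tool frame: the origin (TCP) lies at the very end of the fingers, on their centre line; the grasp point (between the pads) lies 19 mm behind it; z points along the fingers, y is the direction in which the jaws open and shut (so a half turn about z gives the same grasp; the last joint's range is limited). The gripper opens to 91 mm and grips with 3 to 60 N. Pads are 32 mm wide; open, the fingers measure 118 mm over their backs; the gripper's body (76 mm by 178 mm) begins 60 mm behind the grasp point.
Start: joints at [-73.052, 18.312, 89.639, -0, 72.044, -1.146], TCP at [178.585, -546.581, 213.976] pointing down, gripper open.
Joint ranges: [-177.97, 177.97], [-48.28, 115.42], [12.27, 149.76], [-77.06, 257.06], [2.81, 150.46], [-146.56, 146.56]. Speed limits (degrees/s): [147.25, 147.25, 180, 180, 180, 180].

### API

Orientations are given as [roll, pitch, yaw] about the fixed x, y, z axes, in that order (R = Rz(yaw) Ry(pitch) Rx(roll)).
In Python, from workcell import env gives the robot as it stands. The module is installed in compiled form; this text tells all that it offers.
- The arm moves only by the tool arm_command, never from a script. Its argument "targets" is a list of rows, each a list of 5 numbers: the closure, from 0 (fully open) to 1 (shut), then the shift along the tool's x, y, z each as a share of 50 cm, from -1 to 1, then the turn about the tool's z as a share of pi/4 rad, from -1 to 1. A call has 1 to 8 rows; each row is the pose to reach, as a shift and turn from the pose measured when the call began, along the tool's axes at that moment; what a row does not reach only later rows make up. A row lasts 1/12 s, in which the tool goes at most 41.7 mm and 7.16 degrees, less where a joint would pass 70% of its speed; a pose out of reach is approached as far as the arm can. A call with a number of a shift or a turn outside -1 to 1 is refused whole. A call with a gripper value outside its range is refused whole. The fingers move at their own pace and stop on an object; "squeeze" is the grip in N (left out, the last holds). Time passes only in rows, so rows that repeat a pose let the fingers close. It gives the time, the measured TCP pose, the force and the opening at its end, in the units of the state.
- env.state(): the state, without advancing time (a new reading comes with each control period).
- env.grab_frame(name): name is "scene" or "top"; returns the picture (400x640x3 uint8, red, green, blue); there is no depth.
- env.camera_params(name): a dict with "camera_matrix" (3x3 intrinsics, pixels), "R" (3x3) and "t" (3): a world point X has camera coordinates R X + t. Camera axes: x right, y down, z forward; pixel columns grow to the right and rows downward; lengths in mm; the calibration is good to about 2 mm. A picture is of the moment at which its call begins. camera_params takes no time and is no camera call.
- env.job_done(): hands the job in, once; it reports no verdict.
The state is a dict: "time_s": time; "qpos": joint angles; "qvel": joint speeds; "effort": joint torques, N m; "ee_pos": TCP position; "ee_rot": TCP orientation; "force": force on the tool from outside, world axes, zero at the start; "torque": the same for the moment, N m; "gripper_width": finger opening in mm.
Only numpy, scipy, OpenCV 4.12 (cv2) and the standard library are available. Lean on these libraries where they do the work, as an engineer would, in place of code of your own. Each camera call takes 0.05 s, during which the arm holds its last target.

### The job

Unlock the corner of the big gilt picture frame: take the wooden-handled puller rod from its drilled block, screw it clockwise into the square steel plug in the frame corner until you feel it snug against its stop, the plug still fully seated, then draw the plug straight up out of its socket. Set it down gently, upright and still on the puller, in the middle of the shallow wooden tray, and let go. Feel your way without forcing anything, and leave the other things on the bench where they are.

Things in the scene. Friction and masses are not known exactly. Their poses are not given: they have to be found in the camera images.
- puller: Puller rod, 142 mm tall, about 0.16 kg, loose, standing in the drilled block. Origin at its lower tip, z up along the rod. Steel shaft 12 mm thick, lowest 6 mm tapered to a 5 mm tip; collar 40 mm wide from 60 to 66 mm above the tip; flat wooden handle from 100 to 142 mm, 44 mm wide along x and 14 mm thick along y. Half a turn about z makes no difference to its fit.
- puller_grip (a point): Centre of the puller's wooden handle, 121 mm above the tip, on the rod's axis. Pinch the handle across its 14 mm thickness (y), from above.
- puller_pin (a point): Centre of the puller's round cross-pin, 12 mm above the tip, on the rod's axis. The pin is 5.6 mm thick and 26.6 mm long overall, along the puller's x axis, standing out on both sides of the shaft: these are the thread's two lugs.
- plug: Tapped steel plug, loose, 40 x 40 x 50 mm, 0.23 to 0.36 kg, in the frame's square socket, top face 3 mm proud. Origin at the centre of its underside, z up. It cannot turn in the socket and has 1 mm of side play. Sprung pads clasp it: drawing it up takes about 8 to 14 N over the first 25 mm.
- plug_mouth (a point): Centre of the mouth in the plug's top face, 50 mm above its origin: a bore 14.5 mm across, crossed by a slot 8.5 mm wide and 32 mm long along the plug's x axis (the same both ways), through a top plate 6 mm thick. The cross-pin passes down through the slot.
- frame: Corner of a gilt picture frame, fixed on risers. Origin on the bench straight below the socket's axis, z up. Rails 82 mm wide run 251 mm from it along +x and +y, their carving up to 118 mm above the bench. The corner is 82 mm square, its top 105 mm high; the socket, 42 mm square, has its floor 58 mm above the bench, so the plug must be lifted 47 mm to be clear.
- stand: Drilled wooden block, fixed, 90 x 90 x 64 mm, with a vertical hole 30 mm in diameter in the middle in which the puller hangs by its collar, the tip 4 mm above the bench. Origin at the centre of its underside.
- tray: Shallow wooden tray, fixed, 170 x 170 x 30 mm outside, walls 8 mm thick. Origin at the centre of its underside, x and y along its sides.
- tray_in (a point): Centre of the tray's inner floor, 8 mm above the bench.
- jar: Squat amber jar with black lid, 54 mm in diameter, 60 mm tall, origin under it. Leave alone.
- tin: Small dark tin, 48 mm in diameter, 30 mm tall, origin under it. Leave alone.
- carton: White paper carton, 70 x 100 x 30 mm, origin under it. Leave alone.
- brush_pot: Glass pot of brushes, 72 mm in diameter, about 220 mm tall with the brushes, origin under it. Leave alone.
- varnish: Amber bottle, 60 mm in diameter, 140 mm tall, origin under it. Leave alone.
- screwdriver: Screwdriver lying on the bench, under 30 mm high. Leave alone.
- plug_entry (a point): Where the pin's centre comes to rest, 39 mm above the plug's origin, when the puller is pushed in with its pin along the plug's x axis and meets the thread's floor. From here the coarse right-hand thread leads the pin DOWN 4 mm per quarter turn clockwise seen from above, with about 2 mm of up-down play. Anticlockwise is blocked.
- plug_home (a point): Point 36 mm above the plug's origin; the pin's centre ends 35 to 39 mm above it when home. A firm stop, not seen from outside, ends the turn somewhere between 50 and 90 degrees clockwise. Snug the puller against it with a twist of 0.2 to 0.3 N m; more than 60 N in all on the lugs damages the thread. Turning without following the thread down jams it or jacks the plug up.
Not all that is in view belongs to the job. What is shaped like the plug but yellow is not meant.

How it is judged:
By the outcome, as a careful person would: the job done as asked, in the order asked, and still so for the second after the job is handed in, with the robot touching nothing.
It also fails if it takes over 72 s, if anything falls off the work surface, if the arm or the gripper's body presses on something with over 40 N, if the wrist force passes 120 N, or if a joint passes its speed limit or range.

## Working session

There is one attempt and no reset: what is moved stays moved. The work goes in short steps, Python scripts to look and compute and a tool call to move; the robot and the scene stay as the last step left them, time stands still between calls to the robot, and variables do not carry over. Pictures are saved under pics/ and viewed, and the job is handed in when it is done.

Besides the shell and the picture viewer there is one more tool, called after "Call:" as a command line: name --pt "numbers of a row" for each row, then --argument value for the rest. arm_command: Moves the arm, as the interface text tells. Shift numbers are shares of 50 cm and turn numbers shares of pi/4 rad, none past 1 either way. Its arguments: {"type":"object","properties":{"targets":{"type":"array"},"squeeze":{"type":"number"}},"required":["targets"]}

```bash
mkdir -p pics; python3 - <<'E'
from workcell import env
import cv2,numpy as np
np.set_printoptions(precision=2,suppress=True)
s=env.state(); print(s)
for n in("scene","top"):
    cv2.imwrite(f"pics/{n}0.png",env.grab_frame(n)[...,::-1]); print(n,env.camera_params(n))
E
```

```text
{'time_s': 0.0, 'qpos': array([-73.05,  18.35,  89.71,  -0.  ,  72.04,  -1.15]), 'qvel': array([ 0.  ,  0.15, -0.  , -0.1 , -0.01,  0.05]), 'effort': array([  0.  , -41.25, -23.2 ,   0.07,   0.05,  -0.  ]), 'ee_pos': array([ 178.45, -546.09,  213.1 ]), 'ee_rot': array([-179.9,   -0. ,   18.1]), 'force': array([ 0.08, -0.38, -0.03]), 'torque': array([0.02, 0.02, 0.01]), 'gripper_width': 91.19340092456251}
scene {'camera_matrix': array([[470.37,   0.  , 315.96],
       [  0.  , 470.37, 203.32],
       [  0.  ,   0.  ,   1.  ]]), 'R': array([[ 0.14,  0.99, -0.01],
       [ 0.66, -0.1 , -0.74],
       [-0.73,  0.1 , -0.67]]), 't': array([ -96.94, -306.02, 1674.5 ])}
top {'camera_matrix': array([[390.35,   0.  , 322.18],
       [  0.  , 390.35, 197.17],
       [  0.  ,   0.  ,   1.  ]]), 'R': array([[ 0.03, -1.  ,  0.02],
       [-0.99, -0.03, -0.11],
       [ 0.11, -0.01, -0.99]]), 't': array([-19.69, 557.52, 962.14])}
```

View pics/scene0.png

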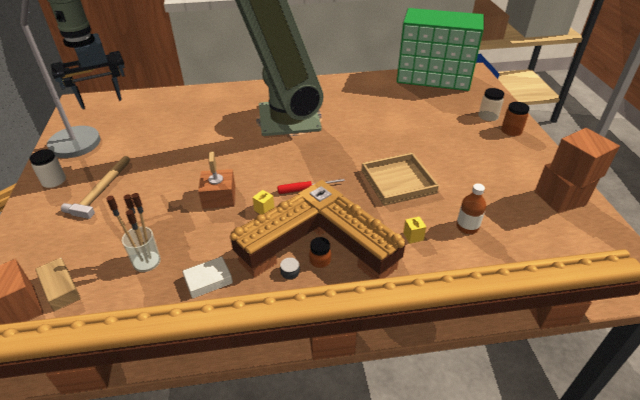

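View pics/top0.png

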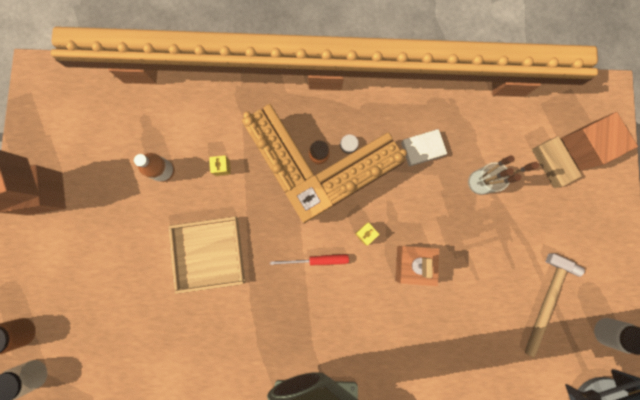

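The scene view shows the puller in its block at (215,170–200), the steel plug in the frame corner at (320,193), the tray at (400,178) and two yellow decoys at (263,203) and (415,230). In the top view the puller is at (422,267), the plug at (309,199), the tray at (207,255) and the decoys at (219,165) and (368,234).
Plug candidates (top): grey (309,199), yellow (219,165), yellow (368,234). I choose the grey one in the frame corner. The only puller candidate is the rod at (422,267); the hammer and screwdriver aren't it. Next, close crops to check.

```bash
python3 - <<'E'
import cv2,numpy as np
t=cv2.imread("pics/top0.png");s=cv2.imread("pics/scene0.png")
z=lambda im,x,y,w,h:cv2.resize(im[y:y+h,x:x+w],(390,290),interpolation=cv2.INTER_CUBIC)
# w:h ~ 4:3
a=np.vstack([np.hstack([z(t,280,177,60,45),z(t,390,240,60,45)]),np.hstack([z(s,290,170,60,45),z(s,185,145,80,60)])])
cv2.imwrite("pics/crops0.png",a)
E
```

```text
(no output)
```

View pics/crops0.png

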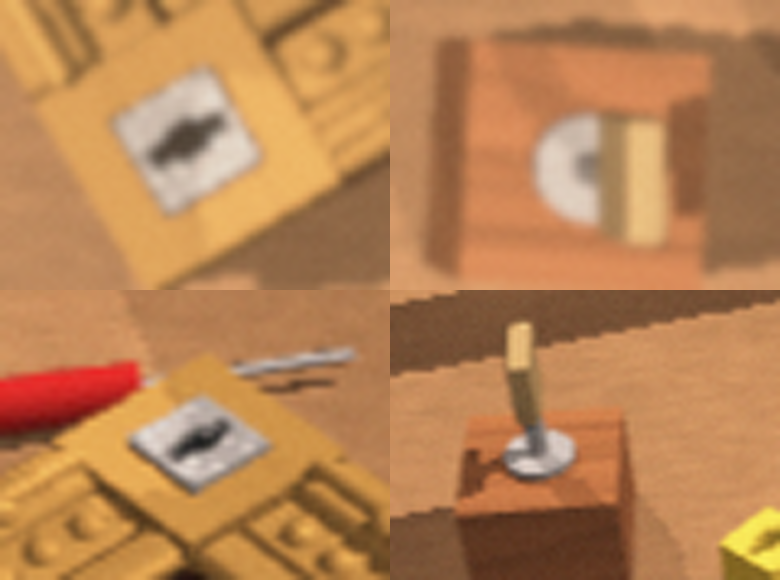

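The crops confirm it: the grey plug sits flush in the gilt corner with its slot oblique, and the puller stands upright in the drilled block, handle long along about world x. Now I'll measure.

```bash
cat > h.py <<'E'
import cv2,numpy as np
from workcell import env
np.set_printoptions(precision=2,suppress=True)
C={n:env.camera_params(n) for n in("scene","top")}
def proj(n,X):
    c=C[n];p=c["camera_matrix"]@(c["R"]@np.array(X,float)+c["t"]);return p[:2]/p[2]
def ray(n,uv):
    c=C[n];d=c["R"].T@np.linalg.solve(c["camera_matrix"],[uv[0],uv[1],1.]);return -c["R"].T@c["t"],d
def onz(n,uv,z):
    o,d=ray(n,uv);return o+d*(z-o[2])/d[2]
def tri(a,b):
    A=[];y=[]
    o1,d1=ray("scene",a);o2,d2=ray("top",b)
    M=np.stack([d1,-d2],1);k=np.linalg.lstsq(M,o2-o1,rcond=None)[0]
    p,q=o1+k[0]*d1,o2+k[1]*d2;return (p+q)/2,np.linalg.norm(p-q)
E
python3 - <<'E'
from h import *
def mask(im,x,y,w,h,f):
    m=np.zeros(im.shape[:2],np.uint8);hsv=cv2.cvtColor(im,cv2.COLOR_BGR2HSV)
    m[y:y+h,x:x+w]=f(hsv)[y:y+h,x:x+w].astype(np.uint8);return m
out={}
for n,b in(("top",(296,186,27,26)),("scene",(306,182,30,22))):
    im=cv2.imread(f"pics/{n}0.png")
    g=mask(im,*b,lambda h:(h[...,1]<75))
    cs,_=cv2.findContours(g,cv2.RETR_EXTERNAL,cv2.CHAIN_APPROX_NONE);c=max(cs,key=cv2.contourArea)
    hull=cv2.convexHull(c);P=np.array([onz(n,p[0],108)[:2] for p in hull],np.float32)
    r=cv2.minAreaRect(P);print(n,"plug rect",r, "cv",cv2.contourArea(hull))
    fill=np.zeros(g.shape,np.uint8);cv2.fillConvexPoly(fill,hull,1);fill=cv2.erode(fill,np.ones((3,3)))
    v=im.max(2);ys,xs=np.nonzero((fill>0)&(v<110));W=np.array([onz(n,(x,y),108)[:2] for x,y in zip(xs,ys)])
    mu=W.mean(0);w,V=np.linalg.eigh(np.cov((W-mu).T));print(" slot",mu,np.sqrt(w),"ang",np.degrees(np.arctan2(V[1,1],V[0,1])),len(W))
for n,b,z,f in(("top",(420,254,16,30),146,lambda h:(h[...,0]>14)&(h[...,0]<30)&(h[...,2]>190)&(h[...,1]>60)),):
    im=cv2.imread(f"pics/{n}0.png");g=mask(im,*b,f)
    ys,xs=np.nonzero(g);W=np.array([onz(n,(x,y),z)[:2] for x,y in zip(xs,ys)],np.float32)
    print("handle top",cv2.minAreaRect(W),W.mean(0),len(W))
im=cv2.imread("pics/top0.png")
g=mask(im,405,250,30,30,lambda h:(h[...,1]<60)&(h[...,2]>120));ys,xs=np.nonzero(g)
W=np.array([onz("top",(x,y),70)[:2] for x,y in zip(xs,ys)],np.float32);print("collar visible",W.min(0),W.max(0),len(W))
print("reference pixels: collar centre?")
# stand top corners from crop: approx
for p in((402,247),(439,248.5),(438,284),(401,283)): print("stand",onz("top",p,64))
for p in((173.5,222),(240,217),(244,287),(177,292)): print("tray in top",onz("top",p,30))
hs=cv2.cvtColor(cv2.imread("pics/top0.png")[252:284,410:440],cv2.COLOR_BGR2HSV)
print(hs[15].tolist())
E
```

```text
top plug rect ((545.341064453125, 30.240280151367188), (39.719425201416016, 39.46451950073242), 32.84452819824219) cv 273.5
 slot [545.37  31.5 ] [2.35 5.82] ang 124.91837358015584 29
scene plug rect ((547.362060546875, 31.580642700195312), (41.371856689453125, 40.76145935058594), 32.02947235107422) cv 159.0
 slot [546.77  32.21] [2.61 6.59] ang 119.54139169138197 20
handle top ((394.0674133300781, -242.88320922851562), (13.35546875, 39.687599182128906), 89.917236328125) [ 393.66 -242.14] 118
collar visible [ 377.18 -245.45] [ 410.62 -226.09] 107
reference pixels: collar centre?
stand [ 438.01 -200.58   64.  ]
stand [ 437.   -291.12   64.  ]
stand [ 351.89 -288.25   64.  ]
stand [ 351.8  -198.65   64.  ]
tray in top [483.61 369.6   30.  ]
tray in top [501.22 203.34  30.  ]
tray in top [328.05 184.24  30.  ]
tray in top [311.44 348.51  30.  ]
[[12, 148, 204], [12, 127, 200], [12, 79, 200], [13, 46, 218], [15, 38, 222], [14, 37, 223], [15, 40, 223], [13, 41, 217], [13, 44, 197], [13, 46, 173], [14, 53, 159], [15, 73, 157], [16, 99, 159], [16, 117, 163], [16, 118, 166], [16, 122, 172], [17, 121, 202], [18, 117, 228], [18, 114, 232], [18, 115, 231], [17, 116, 229], [16, 122, 220], [15, 131, 193], [12, 142, 174], [12, 148, 148], [12, 148, 138], [11, 148, 140], [12, 148, 140], [13, 140, 146], [13, 130, 149]]
```

```bash
cat >> h.py <<'E'
from scipy.spatial.transform import Rotation as Ro
def go(x,y,z,yaw):
    s=env.state();R=Ro.from_euler("xyz",s["ee_rot"],degrees=True).as_matrix()
    d=R.T@(np.array([x,y,z])-s["ee_pos"])/500
    dy=(s["ee_rot"][2]-yaw+180)%360-180
    print("shares",d.round(4),"turn",round(dy/45,4),"rows",round(np.linalg.norm(d)*500/41.7,1),round(abs(dy)/7.16,1))
def st():
    s=env.state();print(round(s["time_s"],2),"pos",s["ee_pos"],"rot",s["ee_rot"],"F",s["force"],"T",s["torque"],"w",round(s["gripper_width"],1),"q",s["qpos"])
E
python3 - <<'E'
from h import *
go(394,-243.5,190,0)
# tray by mask: rim outer
im=cv2.imread("pics/top0.png")
for p in((171,225),(237,219),(243,287),(176,292)): print(onz("top",p,30))
for p in((360.5,170),(410,154.5),(437.5,184),(384,202)): print(onz("scene",p,30))
print(onz("top",(490,180),60))
E
```

```text
shares [ 0.6  -0.44  0.05] turn 0.4021 rows 8.9 2.5
[475.89 375.3   30.  ]
[495.94 210.63  30.  ]
[327.98 186.71  30.  ]
[311.37 350.96  30.  ]
[372.66 178.91  30.  ]
[320.17 346.12  30.  ]
[469.68 382.94  30.  ]
[521.59 212.78  30.  ]
[ 610.9  -421.57   60.  ]
```

```bash
python3 - <<'E'
import cv2
t=cv2.imread("pics/top0.png");s=cv2.imread("pics/scene0.png")
import numpy as np
a=np.hstack([cv2.resize(t[205:305,160:260],(390,390),interpolation=2),cv2.resize(s[130:230,350:450],(390,390),interpolation=2)])
cv2.imwrite("pics/tray.png",a)
E
```

```text
(no output)
```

View pics/tray.png

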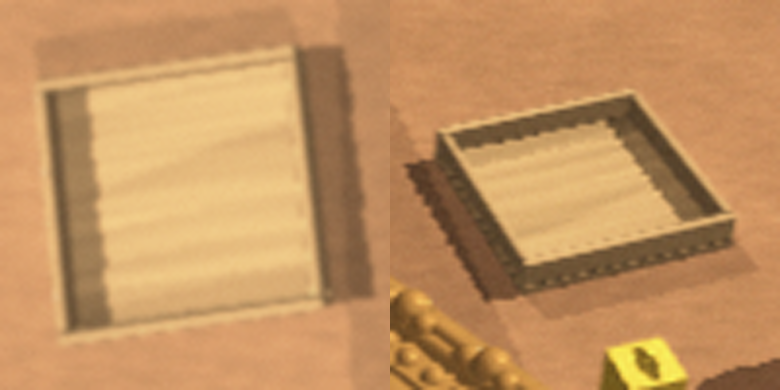

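The tray crops show its rim corners clearly. I'll use them for its centre and, in the meantime, move above the puller.

```bash
python3 - <<'E'
from h import *
A=np.array([onz("top",p,30) for p in((169.7,227.6),(235.6,217),(244.1,281.9),(176.2,292.2))])
B=np.array([onz("scene",p,30) for p in((362,163.3),(412,153.8),(439,184.9),(383.8,198))])
print(A,A.mean(0));print(B,B.mean(0)); print(np.linalg.norm(np.diff(A,axis=0),axis=1),np.linalg.norm(np.diff(B,axis=0),axis=1))
E
```

```text
[[469.28 378.08  30.  ]
 [500.89 214.43  30.  ]
 [340.46 184.64  30.  ]
 [310.9  350.44  30.  ]] [405.38 281.89  30.  ]
[[341.29 190.27  30.  ]
 [317.6  353.26  30.  ]
 [474.18 385.84  30.  ]
 [505.36 216.32  30.  ]] [409.61 286.42  30.  ]
[166.67 163.18 168.41] [164.71 159.94 172.36]
```

Call:
arm_command --pt "0 0.6 -0.44 0.04 0.402" --pt "0 0.6 -0.44 0.04 0.402" --pt "0 0.6 -0.44 0.04 0.402" --pt "0 0.6 -0.44 0.04 0.402" --pt "0 0.6 -0.44 0.04 0.402" --pt "0 0.6 -0.44 0.04 0.402" --pt "0 0.6 -0.44 0.04 0.402" --pt "0 0.6 -0.44 0.04 0.402"

```text
time_s: 0.77
ee_pos: [371.7, -275.5, 195.6]
ee_rot: [-179.9, 0.0, -0.0]
force: [0.5, -0.7, -0.4]
gripper_width: 91.1
```

Call:
arm_command --pt "0 0.0446 -0.064 0.01 0" --pt "0 0.0446 -0.064 0.01 0" --pt "0 0.0446 -0.064 0.01 0"

```text
time_s: 1.02
ee_pos: [394.6, -241.7, 190.1]
ee_rot: [-179.9, 0.1, 0.3]
force: [-0.5, -1.2, 0.4]
gripper_width: 91.1
```

```bash
python3 - <<'E'
from h import *
st()
T=env.grab_frame("top")[...,::-1];S=env.grab_frame("scene")[...,::-1]
cv2.imwrite("pics/t1.png",T);cv2.imwrite("pics/s1.png",S)
print(proj("top",env.state()["ee_pos"]),proj("scene",env.state()["ee_pos"]))
a=np.hstack([cv2.resize(T[215:315,370:470],(390,390),interpolation=2),cv2.resize(S[110:210,165:265],(390,390),interpolation=2)])
cv2.imwrite("pics/c1.png",a)
E
```

```text
1.02 pos [ 394.56 -241.65  190.09] rot [-179.87    0.11    0.26] F [-0.55 -1.15  0.39] T [-0.01 -0.03 -0.01] w 91.1 q [-32.94   9.33 105.59   0.05  65.25  56.78]
[435.52 269.55] [207.43 141.88]
```

View pics/c1.png

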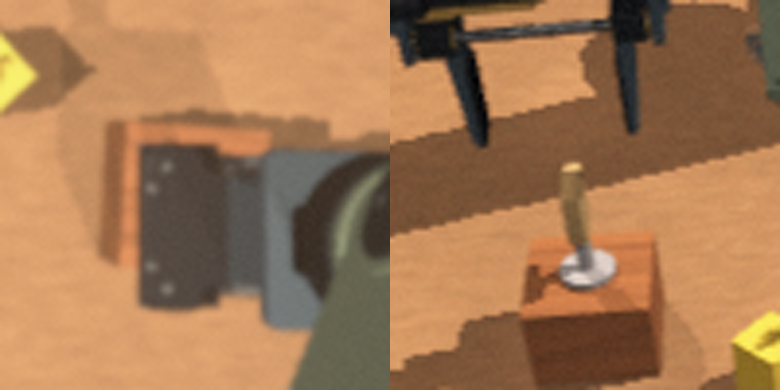

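The crop shows the open fingers straddling the handle, with tips at scene (189,147) and (228,144) and the handle top at (212,154). Next is a cross-check of the handle's y from the scene view.

```bash
python3 - <<'E'
from h import *
print(onz("scene",(211.7,153.6),146),tri((211.7,153.6),(429.5,267.5)))
im=cv2.imread("pics/top0.png")
print(proj("top",(394,-243.5,146)),proj("scene",(394,-243.5,146)),proj("scene",(394,-243.5,70)))
for y in(-241.65-44,-241.65+44): print(proj("scene",(394.6,y,190)))
st()
go(394,-243.5,106,0)
E
```

```text
[ 385.2  -239.88  146.  ] (array([ 395.76, -240.01,  154.  ]), np.float64(3.221457607727236))
[429.28 268.03] [210.26 155.64] [214.62 177.65]
[191.23 143.63]
[225.22 140.66]
1.12 pos [ 393.74 -243.82  190.45] rot [-179.92    0.08    0.  ] F [-0.41  0.82 -0.11] T [-0.    0.03 -0.01] w 91.1 q [-33.21   9.32 105.54   0.03  65.25  56.78]
shares [ 0.   -0.    0.17] turn 0.0001 rows 2.0 0.0
```

Call:
arm_command --pt "0 0 -0.002 0.06 0" --pt "0 0 -0.002 0.12 0" --pt "0 0 -0.002 0.168 0" --pt "0 0 -0.002 0.168 0" --pt "0 0 -0.002 0.168 0"

```text
time_s: 1.53
ee_pos: [392.5, -243.7, 106.0]
ee_rot: [-179.9, 0.2, -0.1]
force: [-0.1, -0.4, 0.5]
gripper_width: 91.3
```

Call:
arm_command --pt "1 0 0 0 0" --pt "1 0 0 0 0" --pt "1 0 0 0 0" --pt "1 0 0 0 0" --pt "1 0 0 0 0" --pt "1 0 0 0 0" --pt "1 0 0 0 0" --pt "1 0 0 0 0" --squeeze 10

```text
time_s: 2.2
ee_pos: [392.5, -243.6, 106.1]
ee_rot: [-179.9, 0.2, -0.1]
force: [-0.2, 0.0, -0.9]
gripper_width: 40.6
```

Call:
arm_command --pt "1 0 0 0 0" --pt "1 0 0 0 0" --pt "1 0 0 0 0" --pt "1 0 0 0 0" --pt "1 0 0 0 0" --pt "1 0 0 0 0" --squeeze 10

```text
time_s: 2.7
ee_pos: [392.3, -243.5, 105.9]
ee_rot: [-179.8, 0.2, -0.1]
force: [-0.0, 0.7, -1.2]
gripper_width: 13.8
```

Call:
arm_command --pt "1 0 0 0 0" --pt "1 0 0 0 0" --pt "1 0 0 0 0" --pt "1 0 0 0 0" --squeeze 45

```text
time_s: 3.03
ee_pos: [392.4, -243.5, 105.9]
ee_rot: [-179.8, 0.2, -0.1]
force: [0.3, 0.5, -0.4]
gripper_width: 13.8
```

Call:
arm_command --pt "1 0 0 -0.02 0" --pt "1 0 0 -0.08 0" --pt "1 0 0 -0.16 0" --pt "1 0 0 -0.24 0" --pt "1 0 0 -0.3 0" --pt "1 0 0 -0.3 0" --pt "1 0 0 -0.3 0"

```text
time_s: 3.62
ee_pos: [393.5, -244.3, 257.3]
ee_rot: [-180.0, 0.0, -0.1]
force: [-0.1, -0.0, -2.9]
gripper_width: 13.6
```

```bash
python3 - <<'E'
from h import *
st()
T=env.grab_frame("top")[...,::-1];S=env.grab_frame("scene")[...,::-1]
cv2.imwrite("pics/t2.png",T);cv2.imwrite("pics/s2.png",S)
s=env.state()["ee_pos"];print(proj("scene",s),proj("scene",s-[0,0,90]),proj("scene",s-[0,0,102]), proj("scene",s-[0,0,39]))
cv2.imwrite("pics/c2.png",cv2.resize(S[80:200,150:270],(600,600),interpolation=2))
E
```

```text
3.62 pos [ 393.46 -244.31  257.32] rot [-179.96    0.04   -0.13] F [-0.11 -0.02 -2.88] T [-0.    0.03  0.01] w 13.6 q [-33.27   6.6   98.82   0.01  74.63  56.86]
[203.49 120.52] [209.23 149.57] [209.96 153.23] [206.05 133.46]
```

View pics/c2.png

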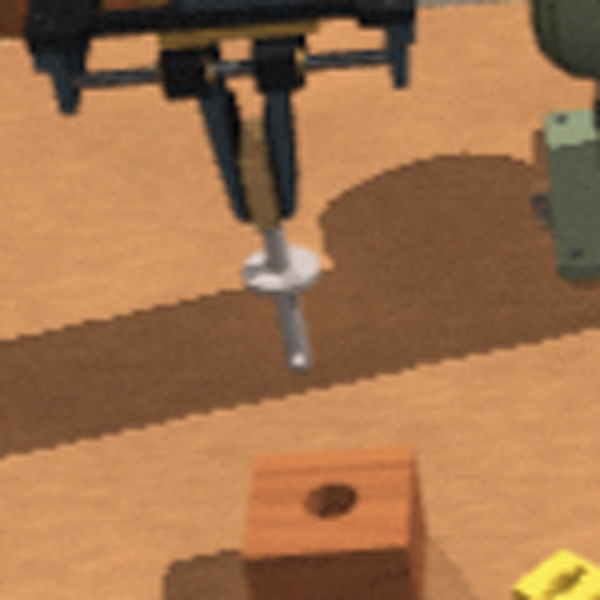

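The picture shows the puller held upright, shaft from crop (272,235) to tip (300,365). That matches the predicted tip at (210,153) in the full picture. On to the plug, yawing from 0 to 122°.

Call:
arm_command --pt "1 0.305 -0.55 0 -1" --pt "1 0.305 -0.55 0 -1" --pt "1 0.305 -0.55 0 -1" --pt "1 0.305 -0.55 0 -1" --pt "1 0.305 -0.55 0 -1" --pt "1 0.305 -0.55 0 -1" --pt "1 0.305 -0.55 0 -1" --pt "1 0.305 -0.55 0 -1"

```text
time_s: 4.38
ee_pos: [545.6, 35.2, 252.0]
ee_rot: [-179.3, 0.2, 45.1]
force: [0.2, -0.1, -1.7]
gripper_width: 13.7
```

Call:
arm_command --pt "1 0 0 0 -1" --pt "1 0 0 0 -1" --pt "1 0 0 0 -1" --pt "1 0 0 0 -1" --pt "1 0 0 0 -1" --pt "1 0 0 0 -1" --pt "1 0 0 0 -1"

```text
time_s: 4.97
ee_pos: [544.5, 35.2, 249.3]
ee_rot: [-179.1, -0.3, 90.4]
force: [0.5, 0.4, -1.8]
gripper_width: 13.8
```

```bash
python3 - <<'E'
from h import *
st();go(546,31,240,122)
E
```

```text
4.97 pos [544.48  35.2  249.26] rot [-179.11   -0.33   90.38] F [ 0.54  0.36 -1.75] T [-0.03 -0.13 -0.  ] w 13.8 q [ 2.27 14.95 89.32  0.37 76.61  1.8 ]
shares [-0.01  0.    0.02] turn -0.7027 rows 0.2 4.4
```

Call:
arm_command --pt "1 -0.008 0.003 0.02 -0.703" --pt "1 -0.008 0.003 0.02 -0.703" --pt "1 -0.008 0.003 0.02 -0.703" --pt "1 -0.008 0.003 0.02 -0.703" --pt "1 -0.008 0.003 0.02 -0.703" --pt "1 -0.008 0.003 0.02 -0.703" --pt "1 -0.008 0.003 0.02 -0.703"

```text
time_s: 5.55
ee_pos: [545.0, 31.2, 237.4]
ee_rot: [-179.2, -0.9, 121.9]
force: [-0.0, -0.1, -1.6]
gripper_width: 13.7
```

```bash
cat >> h.py <<'E'
def axis(L):
    s=env.state();return s["ee_pos"]+Ro.from_euler("xyz",s["ee_rot"],degrees=True).as_matrix()@[0,0,L]
E
python3 - <<'E'
from h import *
st()
T=env.grab_frame("top")[...,::-1];S=env.grab_frame("scene")[...,::-1]
st();print("tip",axis(102))
cv2.imwrite("pics/t3.png",T);cv2.imwrite("pics/s3.png",S)
print(proj("scene",axis(0)),proj("scene",axis(102)),"mouth",proj("scene",(546,31,108)))
cv2.imwrite("pics/c3.png",cv2.resize(S[120:220,265:375],(770,700),interpolation=2)[:600])
E
```

```text
5.55 pos [544.99  31.22 237.35] rot [-179.23   -0.85  121.91] F [-0.   -0.11 -1.57] T [ 0.03 -0.1   0.02] w 13.7 q [  1.85  15.46  90.34   0.36  75.3  -30.16]
5.65 pos [545.34  31.24 238.14] rot [-179.31   -0.81  121.93] F [ 0.21  0.51 -1.08] T [-0.08 -0.14 -0.07] w 13.7 q [  1.86  15.42  90.28   0.36  75.31 -30.18]
tip [543.53  31.81 136.16]
[319.59 151.23] [319.87 183.75] mouth [319.74 192.85]
```

View pics/c3.png

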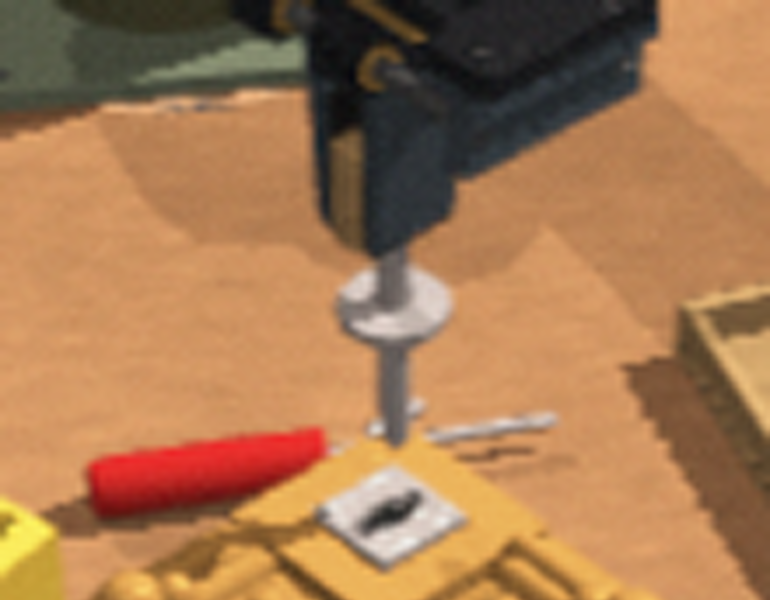

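The view shows the pin ends at crop (378,430) and (415,407), parallel to the slot at (362,528)–(425,497), with the tip at (396,442). I'll measure the shaft's line against the mouth at subpixel level.

```bash
python3 - <<'E'
from h import *
im=cv2.imread("pics/s3.png");hsv=cv2.cvtColor(im,cv2.COLOR_BGR2HSV).astype(int)
for v in range(150,185):
    w=np.clip(110-hsv[v,312:331,1],0,60).astype(float); 
    print(v, w.astype(int).tolist() if v in(156,170,174) else "", round((w*np.arange(312,331)).sum()/max(w.sum(),1),2), round(w.sum()/60,1))
m=np.zeros(im.shape[:2],np.uint8);m[182:206,306:336]=(hsv[182:206,306:336,1]<75)
cs,_=cv2.findContours(m,0,1);c=max(cs,key=cv2.contourArea);hl=cv2.convexHull(c);M=cv2.moments(hl);print("plug hull c",M["m10"]/M["m00"],M["m01"]/M["m00"],hl[:,0].tolist())
f=np.zeros_like(m);cv2.fillConvexPoly(f,hl,1);f=cv2.erode(f,np.ones((3,3)))
w=np.clip(150-im.max(2).astype(float),0,100)*f;ys,xs=np.nonzero(w>0);W=w[ys,xs];print("slot",(xs*W).sum()/W.sum(),(ys*W).sum()/W.sum())
a,b=axis(0),axis(102)
for L in(20,36,60,80,90,102):print(L,proj("scene",axis(L)))
print("mouth",proj("scene",(546,31,108)),proj("scene",(546,32,108)),proj("scene",(547,31,108)))
E
```

```text
150  322.46 12.0
151  321.83 11.0
152  321.05 9.1
153  320.05 7.1
154  319.68 6.3
155  319.66 5.6
156 [0, 0, 0, 0, 0, 0, 58, 60, 60, 60, 60, 0, 0, 0, 0, 0, 0, 0, 0] 320.01 5.0
157  320.65 4.6
158  320.85 7.0
159  320.75 11.3
160  321.0 13.7
161  320.85 15.6
162  320.95 15.8
163  320.97 16.3
164  320.92 16.1
165  320.86 15.3
166  320.61 14.2
167  320.68 12.5
168  320.9 9.4
169  320.83 5.6
170 [0, 0, 0, 0, 0, 0, 0, 33, 60, 60, 60, 8, 0, 0, 0, 0, 0, 0, 0] 320.77 3.7
171  320.86 3.7
172  320.95 3.8
173  320.89 3.8
174 [0, 0, 0, 0, 0, 0, 0, 31, 60, 60, 60, 19, 0, 0, 0, 0, 0, 0, 0] 320.9 3.8
175  320.87 3.8
176  321.06 4.0
177  321.97 5.9
178  322.03 5.8
179  321.51 4.8
180  320.36 5.5
181  322.99 8.9
182  325.41 7.5
183  319.51 0.7
184  312.51 0.9
plug hull c 320.12893081761007 193.2987421383648 [[322, 187], [325, 189], [329, 192], [330, 193], [330, 194], [329, 195], [324, 198], [320, 200], [319, 200], [317, 199], [312, 195], [310, 193], [312, 191], [317, 188], [319, 187]]
slot 320.26982097186703 192.95332480818414
20 [319.65 157.93]
36 [319.69 163.17]
60 [319.76 170.84]
80 [319.81 177.07]
90 [319.84 180.13]
102 [319.87 183.75]
mouth [319.74 192.85] [320.13 192.81] [319.8 193.1]
```

```bash
python3 - <<'E'
from h import *
def meas(fn,box,pos,rot):
    im=cv2.imread(fn);hsv=cv2.cvtColor(im,cv2.COLOR_BGR2HSV).astype(int)
    x0,y0,x1,y1=box
    R=Ro.from_euler("xyz",rot,degrees=True).as_matrix()
    for v in range(y0,y1):
        w=np.clip(110-hsv[v,x0:x1,1],0,60).astype(float)
        print(v,round((w*np.arange(x0,x1)).sum()/max(w.sum(),1),2),round(w.sum()/60,1),end=" | ")
    print()
    for L in(36,39,42,60,80,90,102):print(L,proj("scene",np.array(pos)+R@[0,0,L]),end=" ")
    print()
meas("pics/s2.png",(196,122,220,156),(393.46,-244.31,257.32),(-179.96,.04,-.13))
for n,pos,rot,b in(("s2",(393.46,-244.31,257.32),(-179.96,.04,-.13),(196,126,220,142)),("s3",(545.34,31.24,238.1),(-179.3,-.81,121.9),(311,155,331,170))):
    im=cv2.imread(f"pics/{n}.png");h=cv2.cvtColor(im,cv2.COLOR_BGR2HSV);m=np.zeros(h.shape[:2],np.uint8);x0,y0,x1,y1=b
    m[y0:y1,x0:x1]=(h[y0:y1,x0:x1,1]<70)
    m=cv2.morphologyEx(m,cv2.MORPH_OPEN,np.ones((1,7),np.uint8))
    cs,_=cv2.findContours(m,0,1);c=max(cs,key=cv2.contourArea);print(n,"collar rect",cv2.boundingRect(c),cv2.fitEllipse(cv2.convexHull(c)))
    # predicted collar outline
    R=Ro.from_euler("xyz",rot,degrees=True).as_matrix()
    P=np.array([proj("scene",np.array(pos)+R@[20*np.cos(a),20*np.sin(a),L]) for a in np.linspace(0,6.28,60) for L in(36,42)])
    print(" pred",P.min(0),P.max(0),P.mean(0))
E
```

```text
122 202.31 5.1 | 123 199.54 1.8 | 124 0.0 0.0 | 125 205.43 0.9 | 126 204.29 3.8 | 127 204.52 4.0 | 128 204.73 4.2 | 129 206.26 6.8 | 130 206.63 11.1 | 131 206.2 13.9 | 132 206.01 14.8 | 133 205.95 15.0 | 134 205.86 15.5 | 135 205.73 14.8 | 136 205.57 13.9 | 137 205.17 12.0 | 138 205.01 8.5 | 139 206.63 4.7 | 140 206.97 4.2 | 141 207.32 4.0 | 142 207.45 4.6 | 143 207.72 4.7 | 144 207.96 4.6 | 145 208.15 4.5 | 146 208.3 4.1 | 147 208.47 4.6 | 148 208.92 4.4 | 149 209.03 4.4 | 150 209.16 4.4 | 151 209.24 4.3 | 152 209.44 4.5 | 153 209.43 3.4 | 154 209.62 0.3 | 155 0.0 0.0 | 
36 [205.28 131.91] 39 [205.48 132.89] 42 [205.67 133.86] 60 [206.83 139.65] 80 [208.08 145.94] 90 [208.7  149.04] 102 [209.43 152.71] 
s2 collar rect (199, 130, 15, 9) ((205.929443359375, 133.630126953125), (9.868927001953125, 14.926552772521973), 82.42704772949219)
 pred [197.41 127.62] [213.49 138.26] [205.47 132.98]
s3 collar rect (314, 159, 15, 10) ((320.8785400390625, 163.2528839111328), (11.19421672821045, 15.334880828857422), 87.94209289550781)
 pred [311.46 158.11] [327.93 170.31] [319.8  164.12]
```

The grip is about 2.6 mm off along the handle, which explains the shift between the views. Correcting for it and lowering to just above the mouth.

Call:
arm_command --pt "1 -0.0087 0.0037 0.02 0" --pt "1 -0.0087 0.0037 0.04 0" --pt "1 -0.0087 0.0037 0.04 0" --pt "1 -0.0087 0.0037 0.04 0"

```text
time_s: 5.98
ee_pos: [548.1, 28.6, 216.6]
ee_rot: [-179.2, -0.9, 121.9]
force: [-0.7, -0.1, -1.5]
gripper_width: 14.0
```

```bash
cat >> h.py <<'E'
E0=2.6
def pax(L,e=E0):
    s=env.state();return s["ee_pos"]+Ro.from_euler("xyz",s["ee_rot"],degrees=True).as_matrix()@[e,0,L]
E
python3 - <<'E'
from h import *
S=env.grab_frame("scene")[...,::-1];cv2.imwrite("pics/s4.png",S)
st();print("tip",pax(102))
im=S;hsv=cv2.cvtColor(im,cv2.COLOR_BGR2HSV).astype(int)
for v in range(172,190):
    w=np.clip(110-hsv[v,312:331,1],0,60).astype(float);print(v,round((w*np.arange(312,331)).sum()/max(w.sum(),1),2),round(w.sum()/60,1),end="|")
print()
for L in(60,80,90,102):print(L,proj("scene",pax(L)))
cv2.imwrite("pics/c4.png",cv2.resize(S[140:220,280:360],(600,600),interpolation=2))
E
```

```text
6.03 pos [548.58  28.62 217.4 ] rot [-179.24   -0.85  121.92] F [ 1.67 -0.77 -1.25] T [-0.06 -0.16  0.  ] w 13.6 q [  1.57  16.44  91.86   0.37  72.78 -30.46]
tip [545.26  31.4  115.46]
172 320.07 15.5|173 320.0 15.0|174 320.02 13.6|175 320.13 11.6|176 319.99 8.2|177 319.85 4.3|178 320.08 3.8|179 320.2 3.7|180 320.35 3.8|181 324.18 6.7|182 324.82 8.0|183 319.8 3.5|184 319.84 6.0|185 321.22 5.4|186 320.64 4.2|187 319.94 4.0|188 320.33 7.4|189 320.53 9.8|
60 [319.73 177.84]
80 [319.78 183.91]
90 [319.81 186.9 ]
102 [319.84 190.44]
```

View pics/c4.png

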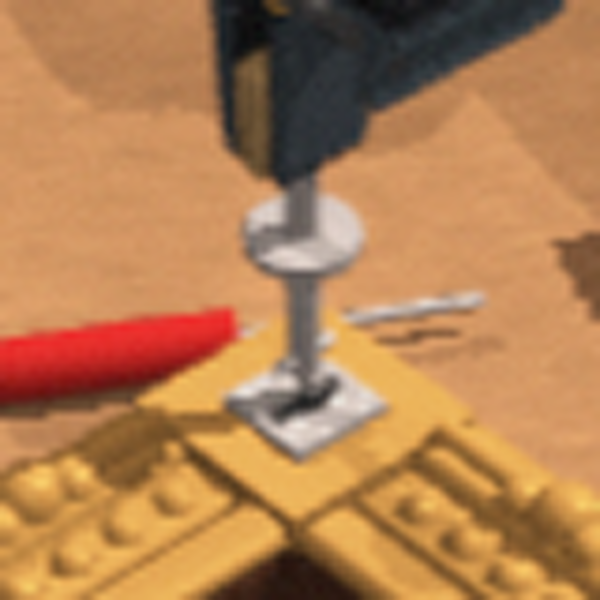

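The tip sits over the bore: shaft u = 320.05 against mouth u = 320.2. I'll lower it gradually by feel.

Call:
arm_command --pt "1 0 0 0.008 0" --pt "1 0 0 0.016 0" --pt "1 0 0 0.02 0" --pt "1 0 0 0.02 0"

```text
time_s: 6.37
ee_pos: [548.0, 28.7, 206.8]
ee_rot: [-179.2, -0.9, 121.9]
force: [-0.2, -0.2, -2.1]
gripper_width: 13.8
```

```bash
python3 -c "
from h import *
st();print(pax(102))"
```

```text
6.37 pos [548.02  28.66 206.82] rot [-179.19   -0.88  121.92] F [-0.24 -0.24 -2.06] T [ 0.04 -0.16  0.01] w 13.8 q [  1.58  16.82  92.89   0.37  71.44 -30.46]
[544.58  31.44 104.88]
```

Call:
arm_command --pt "1 -0.001 0.0017 0.004 0" --pt "1 -0.001 0.0017 0.008 0" --pt "1 -0.001 0.0017 0.012 0" --pt "1 -0.001 0.0017 0.012 0"

```text
time_s: 6.7
ee_pos: [548.6, 28.7, 200.3]
ee_rot: [-179.1, -0.9, 121.9]
force: [0.7, -0.4, -1.9]
gripper_width: 13.5
```

```bash
python3 -c "
from h import *
st();print(pax(102))"
```

```text
6.7 pos [548.63  28.74 200.31] rot [-179.15   -0.91  121.92] F [ 0.73 -0.4  -1.94] T [ 0.02 -0.15  0.02] w 13.5 q [  1.59  17.15  93.38   0.37  70.66 -30.47]
[545.11  31.51  98.38]
```

Call:
arm_command --pt "1 0 0 0.003 0" --pt "1 0 0 0.006 0" --pt "1 0 0 0.009 0" --pt "1 0 0 0.009 0"

```text
time_s: 7.03
ee_pos: [548.4, 28.7, 195.5]
ee_rot: [-179.1, -0.9, 121.9]
force: [0.5, -0.4, -1.8]
gripper_width: 13.9
```

```bash
python3 -c "
from h import *
st();print(pax(102))"
```

```text
7.03 pos [548.35  28.73 195.48] rot [-179.12   -0.92  121.91] F [ 0.47 -0.45 -1.75] T [ 0.   -0.18 -0.02] w 13.9 q [  1.59  17.34  93.84   0.37  70.05 -30.46]
[544.78  31.5   93.54]
```

Call:
arm_command --pt "1 0 0 0.003 0" --pt "1 0 0 0.006 0" --pt "1 0 0 0.01 0" --pt "1 0 0 0.01 0"

```text
time_s: 7.37
ee_pos: [548.3, 28.8, 190.1]
ee_rot: [-179.1, -0.9, 121.9]
force: [0.7, -0.3, -1.5]
gripper_width: 13.8
```

Call:
arm_command --pt "1 0 0 0.003 0" --pt "1 0 0 0.005 0" --pt "1 0 0 0.005 0"

```text
time_s: 7.62
ee_pos: [548.3, 28.7, 187.4]
ee_rot: [-179.1, -0.9, 121.9]
force: [0.9, -0.3, -1.6]
gripper_width: 13.8
```

Call:
arm_command --pt "1 0 0 0.001 0" --pt "1 0 0 0.002 0" --pt "1 0 0 0.002 0"

```text
time_s: 7.87
ee_pos: [548.3, 28.7, 186.5]
ee_rot: [-179.1, -0.9, 121.9]
force: [0.1, -0.7, -1.5]
gripper_width: 13.8
```

Call:
arm_command --pt "1 0 0 0.001 0" --pt "1 0 0 0.002 0" --pt "1 0 0 0.002 0"

```text
time_s: 8.12
ee_pos: [548.4, 28.7, 186.2]
ee_rot: [-179.1, -0.9, 121.9]
force: [-0.9, -1.0, 4.7]
gripper_width: 14.0
```

I feel the thread floor at TCP z ≈ 186.2, with about +6 N. I'll turn clockwise in 15° steps and follow the thread down, moving sideways to allow for the off-centre grip.

Call:
arm_command --pt "1 0 -0.0004 0 0.111" --pt "1 0.0001 -0.0009 0 0.222" --pt "1 0.0002 -0.0013 0 0.333" --pt "1 0.0002 -0.0013 0 0.333"

```text
time_s: 8.45
ee_pos: [547.7, 28.4, 186.0]
ee_rot: [-178.9, -0.6, 106.9]
force: [-0.4, -0.3, -0.2]
gripper_width: 14.0
```

```bash
python3 -c "
from h import *
st();print(pax(102))"
```

```text
8.45 pos [547.65  28.39 186.01] rot [-178.94   -0.63  106.86] F [-0.45 -0.29 -0.23] T [-0.08 -0.14  0.07] w 14.0 q [  1.56  17.65  94.81   0.35  68.72 -15.43]
[544.77  31.41  84.06]
```

Call:
arm_command --pt "1 0 -0.0004 0.0005 0.111" --pt "1 0.0001 -0.0009 0.0009 0.222" --pt "1 0.0002 -0.0013 0.0012 0.333" --pt "1 0.0002 -0.0013 0.0012 0.333"

```text
time_s: 8.78
ee_pos: [546.9, 28.2, 185.4]
ee_rot: [-178.8, -0.3, 91.9]
force: [0.1, -0.4, 0.8]
gripper_width: 13.8
```

```bash
python3 -c "
from h import *
st();print(pax(102))"
```

```text
8.78 pos [546.94  28.25 185.44] rot [-178.81   -0.33   91.91] F [ 0.14 -0.41  0.83] T [-0.14 -0.08 -0.02] w 13.8 q [ 1.55 17.61 94.96  0.35 68.62 -0.49]
[544.72  31.37  83.48]
```

Call:
arm_command --pt "1 0 -0.0004 0.0003 0.111" --pt "1 0.0001 -0.0009 0.0007 0.222" --pt "1 0.0002 -0.0013 0.001 0.333" --pt "1 0.0002 -0.0013 0.001 0.333"

```text
time_s: 9.12
ee_pos: [546.3, 28.4, 184.8]
ee_rot: [-178.8, -0.0, 77.1]
force: [0.1, -0.5, -1.0]
gripper_width: 13.9
```

```bash
python3 -c "
from h import *
st();print(pax(102))"
```

```text
9.12 pos [546.35  28.4  184.82] rot [-178.77   -0.02   77.05] F [ 0.12 -0.5  -0.98] T [-0.06 -0.13  0.07] w 13.9 q [ 1.57 17.59 95.09  0.35 68.5  14.38]
[544.81  31.46  82.84]
```

Call:
arm_command --pt "1 0 -0.0003 0.0002 0.06" --pt "1 0 -0.0005 0.0004 0.111" --pt "1 0 -0.0005 0.0004 0.111"

```text
time_s: 9.37
ee_pos: [546.4, 28.4, 184.6]
ee_rot: [-178.8, 0.1, 72.3]
force: [1.8, -1.5, 0.0]
gripper_width: 13.8
```

```bash
python3 -c "
from h import *
st();print(pax(102))"
```

```text
9.37 pos [546.37  28.4  184.56] rot [-178.81    0.07   72.28] F [ 1.77 -1.51  0.02] T [-0.17 -0.3  -0.04] w 13.8 q [ 1.57 17.58 95.14  0.35 68.43 19.16]
[545.11  31.39  82.58]
```

Call:
arm_command --pt "1 0 -0.0003 0.0002 0.06" --pt "1 0 -0.0005 0.0004 0.111" --pt "1 0 -0.0005 0.0004 0.111"

```text
time_s: 9.62
ee_pos: [546.5, 28.4, 184.3]
ee_rot: [-178.9, 0.2, 67.5]
force: [0.6, -0.2, 0.5]
gripper_width: 13.7
```

```bash
python3 -c "
from h import *
st();print(pax(102))"
```

```text
9.62 pos [546.45  28.37 184.33] rot [-178.86    0.17   67.49] F [ 0.55 -0.17  0.55] T [-0.16 -0.27  0.02] w 13.7 q [ 1.58 17.58 95.18  0.33 68.35 23.97]
[545.46  31.27  82.34]
```

Call:
arm_command --pt "1 0 -0.0005 0.0002 0.06" --pt "1 0 -0.001 0.0004 0.111" --pt "1 0 -0.001 0.0004 0.111"

```text
time_s: 9.87
ee_pos: [546.2, 28.5, 184.2]
ee_rot: [-178.9, 0.3, 62.7]
force: [1.2, -0.6, 0.1]
gripper_width: 14.0
```

```bash
python3 -c "
from h import *
st();print(pax(102))"
```

```text
9.87 pos [546.22  28.5  184.22] rot [-178.92    0.26   62.69] F [ 1.19 -0.61  0.11] T [-0.22 -0.24  0.12] w 14.0 q [ 1.6  17.55 95.24  0.32 68.29 28.79]
[545.49  31.28  82.23]
```

Call:
arm_command --pt "1 0 -0.0004 0.0003 0.07" --pt "1 0 -0.0004 0.0003 0.07"

```text
time_s: 10.03
ee_pos: [546.1, 28.5, 184.2]
ee_rot: [-178.9, 0.3, 59.7]
force: [0.3, -0.3, 0.2]
gripper_width: 13.5
```

```bash
python3 -c "
from h import *
st();print(pax(102))"
```

```text
10.03 pos [546.1   28.55 184.16] rot [-178.94    0.32   59.71] F [ 0.26 -0.34  0.15] T [-0.16 -0.07  0.19] w 13.5 q [ 1.61 17.53 95.27  0.31 68.26 31.78]
[545.5   31.25  82.17]
```

```bash
python3 -c "
from h import *
for i in range(4):
    env.grab_frame('scene');st()"
```

```text
10.08 pos [546.11  28.57 184.17] rot [-178.94    0.32   59.77] F [ 0.91 -0.09  1.3 ] T [-0.13 -0.15  0.21] w 14.0 q [ 1.61 17.53 95.27  0.31 68.26 31.73]
10.13 pos [546.1   28.56 184.15] rot [-178.94    0.32   59.75] F [-0.18 -0.28  0.7 ] T [-0.16 -0.17  0.17] w 13.8 q [ 1.61 17.54 95.27  0.31 68.27 31.75]
10.18 pos [546.13  28.55 184.18] rot [-178.95    0.32   59.71] F [-0.07 -0.63  1.15] T [-0.21 -0.18  0.25] w 13.8 q [ 1.61 17.53 95.27  0.31 68.26 31.79]
10.23 pos [546.12  28.55 184.18] rot [-178.94    0.32   59.67] F [0.36 0.04 1.32] T [-0.16 -0.13  0.12] w 14.0 q [ 1.61 17.53 95.27  0.31 68.26 31.82]
```

Call:
arm_command --pt "1 0 -0.0002 0 0.04" --pt "1 0 -0.0002 0 0.04"

```text
time_s: 10.4
ee_pos: [546.0, 28.6, 184.2]
ee_rot: [-179.0, 0.3, 57.9]
force: [-0.3, -0.5, 1.2]
gripper_width: 13.7
```

```bash
python3 -c "
from h import *
st()
for i in range(3):
    env.grab_frame('scene');st()"
```

```text
10.4 pos [546.02  28.61 184.19] rot [-178.96    0.35   57.94] F [-0.27 -0.55  1.2 ] T [-0.09 -0.11  0.21] w 13.7 q [ 1.62 17.52 95.28  0.31 68.26 33.56]
10.45 pos [546.01  28.65 184.18] rot [-178.95    0.35   57.97] F [ 0.23 -0.83  1.15] T [-0.17 -0.16  0.22] w 13.9 q [ 1.62 17.52 95.28  0.31 68.26 33.53]
10.5 pos [546.    28.63 184.17] rot [-178.95    0.35   57.96] F [-0.29 -0.47  0.48] T [-0.14 -0.15  0.21] w 13.7 q [ 1.62 17.53 95.28  0.31 68.26 33.54]
10.55 pos [545.99  28.63 184.18] rot [-178.95    0.35   57.95] F [ 0.6  -0.53  1.72] T [-0.11 -0.11  0.23] w 13.9 q [ 1.62 17.52 95.28  0.31 68.26 33.55]
```

Call:
arm_command --pt "1 0 -0.0002 0.0002 0.04" --pt "1 0 -0.0002 0.0002 0.04"

```text
time_s: 10.72
ee_pos: [545.9, 28.7, 184.2]
ee_rot: [-179.0, 0.4, 56.2]
force: [0.0, -0.1, 1.4]
gripper_width: 13.9
```

```bash
python3 -c "
from h import *
st()
for i in range(3):
    S=env.grab_frame('scene')[...,::-1];st()
cv2.imwrite('pics/s5.png',S)
cv2.imwrite('pics/c5.png',cv2.resize(S[140:220,280:360],(600,600),interpolation=2))"
```

```text
10.72 pos [545.93  28.7  184.15] rot [-178.96    0.38   56.18] F [ 0.03 -0.09  1.43] T [-0.15 -0.14  0.21] w 13.9 q [ 1.62 17.52 95.29  0.31 68.25 35.33]
10.77 pos [545.92  28.68 184.15] rot [-178.96    0.38   56.22] F [ 0.24 -0.09  1.53] T [-0.14 -0.05  0.26] w 13.8 q [ 1.62 17.52 95.29  0.32 68.25 35.28]
10.82 pos [545.91  28.72 184.14] rot [-178.96    0.38   56.23] F [ 0.33 -0.18  0.65] T [-0.1  -0.1   0.23] w 13.5 q [ 1.63 17.52 95.3   0.32 68.25 35.28]
10.87 pos [545.94  28.73 184.16] rot [-178.97    0.37   56.21] F [ 0.25 -0.59  1.93] T [-0.09 -0.07  0.25] w 13.4 q [ 1.63 17.52 95.29  0.32 68.25 35.3 ]
```

View pics/c5.png

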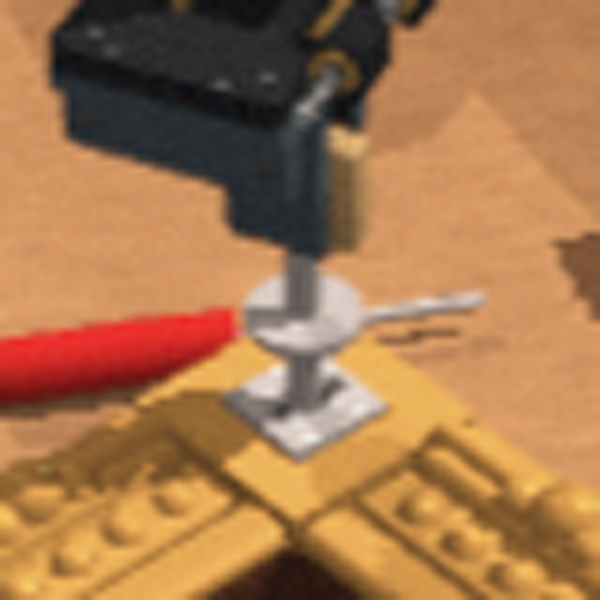

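Call:
arm_command --pt "1 0 0 -0.001 0.012" --pt "1 0 0 -0.001 0.012"

```text
time_s: 11.03
ee_pos: [545.9, 28.7, 184.3]
ee_rot: [-179.0, 0.4, 55.7]
force: [0.9, -0.2, -1.7]
gripper_width: 14.0
```

```bash
python3 -c "
from h import *
st()
for i in range(3):
    S=env.grab_frame('top')[...,::-1];st()
"
```

```text
11.03 pos [545.85  28.68 184.28] rot [-178.95    0.4    55.68] F [ 0.94 -0.25 -1.7 ] T [-0.09 -0.27  0.26] w 14.0 q [ 1.62 17.52 95.28  0.31 68.29 35.83]
11.08 pos [545.85  28.67 184.26] rot [-178.95    0.41   55.69] F [ 0.91 -0.9  -1.92] T [-0.16 -0.28  0.28] w 13.9 q [ 1.62 17.52 95.27  0.31 68.3  35.82]
11.13 pos [545.86  28.68 184.3 ] rot [-178.95    0.4    55.68] F [ 0.27 -0.53 -2.48] T [-0.16 -0.29  0.27] w 14.0 q [ 1.62 17.52 95.27  0.31 68.3  35.82]
11.18 pos [545.84  28.68 184.28] rot [-178.95    0.4    55.68] F [ 0.41 -0.39 -2.7 ] T [-0.2  -0.27  0.28] w 13.5 q [ 1.62 17.52 95.27  0.31 68.3  35.82]
```

With the downward load removed (Fz back at its −2 N baseline) the twist holds at 0.27 N m, so this is the stop and not a jam. The plug still looks fully seated. Now I'll compute a straight lift.

```bash
python3 -c "
from h import *
s=env.state()['ee_pos'];go(s[0],s[1],s[2]+10,env.state()['ee_rot'][2])"
```

```text
shares [-0.   -0.   -0.02] turn 0.0 rows 0.2 0.0
```

```bash
python3 -c "
from h import *
np.set_printoptions(precision=4,suppress=True)
print(Ro.from_euler('xyz',env.state()['ee_rot'],degrees=True).as_matrix().T@[0,0,1.])"
```

```text
[-0.0071 -0.0184 -0.9998]
```

Call:
arm_command --pt "1 0 0 -0.003 0.005" --pt "1 0 0.0001 -0.006 0.005" --pt "1 0 0.0001 -0.009 0.005"

```text
time_s: 11.43
ee_pos: [545.7, 28.6, 186.8]
ee_rot: [-178.9, 0.5, 55.5]
force: [4.2, -0.2, -16.0]
gripper_width: 13.8
```

```bash
python3 -c "
from h import *
st();print(pax(102))"
```

```text
11.43 pos [545.7   28.61 186.81] rot [-178.86    0.47   55.46] F [  4.23  -0.16 -15.97] T [-0.15 -1.23  0.28] w 13.8 q [ 1.62 17.46 94.98  0.31 68.77 36.05]
[545.02  31.22  84.82]
```

Call:
arm_command --pt "1 0.0003 0.0006 -0.004 0" --pt "1 0.0003 0.0006 -0.008 0" --pt "1 0.0003 0.0005 -0.012 0" --pt "1 0.0003 0.0005 -0.016 0"

```text
time_s: 11.77
ee_pos: [545.8, 28.6, 194.3]
ee_rot: [-178.8, 0.5, 55.5]
force: [3.3, 0.8, -16.7]
gripper_width: 14.0
```

```bash
python3 -c "
from h import *
st();print(pax(102))
S=env.grab_frame('scene')[...,::-1];st()
cv2.imwrite('pics/s6.png',S)
cv2.imwrite('pics/c6.png',cv2.resize(S[140:220,280:360],(600,600),interpolation=2))"
```

```text
11.77 pos [545.85  28.6  194.35] rot [-178.79    0.52   55.46] F [  3.27   0.75 -16.68] T [-0.05 -1.1   0.24] w 14.0 q [ 1.61 17.19 94.22  0.32 69.87 36.05]
[545.03  31.2   92.35]
11.82 pos [545.87  28.6  195.06] rot [-178.81    0.5    55.46] F [  1.68   0.43 -12.15] T [-0.08 -0.72  0.29] w 13.6 q [ 1.61 17.15 94.17  0.32 69.93 36.05]
```

View pics/c6.png

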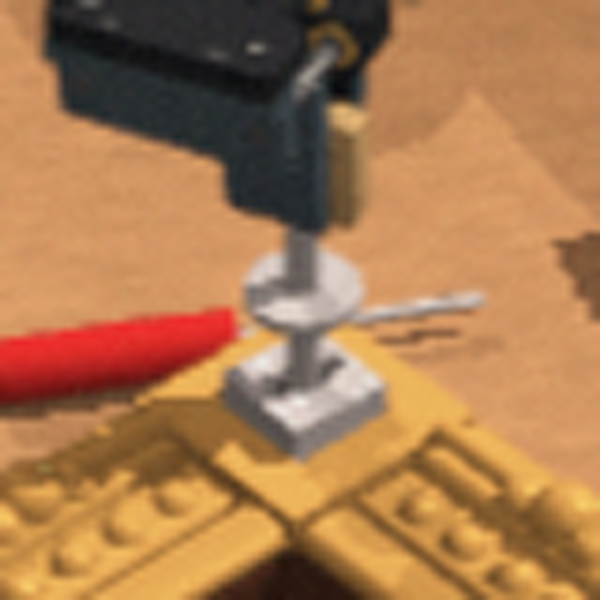

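The plug is rising with the puller: its sides now show at crop (240–380, 390–450), at about 15 N. I'll keep drawing it up.

Call:
arm_command --pt "1 0.0003 0.0004 -0.006 0" --pt "1 0.0003 0.0002 -0.012 0" --pt "1 0.0002 0 -0.018 0" --pt "1 0.0001 -0.0002 -0.024 0" --pt "1 0.0001 -0.0003 -0.03 0" --pt "1 0.0001 -0.0004 -0.036 0"

```text
time_s: 12.32
ee_pos: [545.8, 28.7, 213.8]
ee_rot: [-178.8, 0.5, 55.5]
force: [1.2, -0.0, -12.9]
gripper_width: 14.2
```

```bash
python3 -c "
from h import *
st();print(pax(102))"
```

```text
12.32 pos [545.82  28.68 213.78] rot [-178.8     0.51   55.46] F [  1.22  -0.03 -12.91] T [-0.08 -0.55  0.26] w 14.2 q [ 1.62 16.43 92.42  0.31 72.42 36.07]
[545.02  31.28 111.78]
```

Call:
arm_command --pt "1 0.0001 -0.0001 -0.008 0" --pt "1 0.0001 -0.0002 -0.016 0" --pt "1 0.0001 -0.0004 -0.026 0" --pt "1 0 -0.0006 -0.038 0" --pt "1 0 -0.0009 -0.052 0" --pt "1 -0.0003 -0.0012 -0.068 0" --pt "1 -0.0005 -0.0016 -0.086 0" --pt "1 -0.0006 -0.0019 -0.104 0"

```text
time_s: 12.98
ee_pos: [546.2, 28.7, 267.7]
ee_rot: [-178.9, 0.5, 55.4]
force: [0.4, -0.6, -4.4]
gripper_width: 13.4
```

Call:
arm_command --pt "1 0 0 -0.04 0" --pt "1 0 0 -0.04 0" --pt "1 0 0 -0.04 0" --pt "1 0 0 -0.04 0"

```text
time_s: 13.32
ee_pos: [546.3, 28.6, 287.2]
ee_rot: [-178.8, 0.5, 55.4]
force: [0.5, 0.1, -5.9]
gripper_width: 13.9
```

```bash
python3 -c "
from h import *
st();print(pax(102))
T=env.grab_frame('top')[...,::-1]
S=env.grab_frame('scene')[...,::-1];st()
cv2.imwrite('pics/s7.png',S);cv2.imwrite('pics/t7.png',T)
cv2.imwrite('pics/c7.png',cv2.resize(S[110:220,265:375],(600,600),interpolation=2))"
```

```text
13.32 pos [546.27  28.58 287.23] rot [-178.84    0.48   55.44] F [ 0.46  0.06 -5.86] T [-0.08 -0.05 -0.04] w 13.9 q [ 1.61 14.31 84.8   0.3  82.11 36.13]
[545.56  31.19 185.23]
13.42 pos [545.96  28.59 286.5 ] rot [-178.76    0.54   55.44] F [-0.28 -0.05 -4.37] T [-0.05 -0.07 -0.02] w 13.8 q [ 1.61 14.35 84.85  0.3  82.12 36.12]
```

View pics/c7.png

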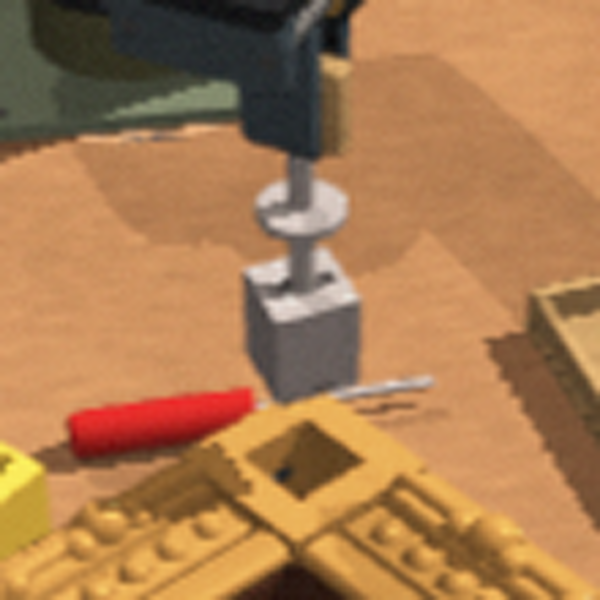

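The plug hangs clear: its bottom edge shows at crop (285,400), above the empty socket at (305,460). I'll carry it smoothly to the tray without turning the tool, so the thread stays home.

Call:
arm_command --pt "1 0.003 -0.006 0 0" --pt "1 0.009 -0.018 0 0" --pt "1 0.019 -0.038 0 0" --pt "1 0.033 -0.066 0 0" --pt "1 0.049 -0.098 0 0" --pt "1 0.066 -0.132 0 0" --pt "1 0.083 -0.166 0 0" --pt "1 0.1 -0.2 0 0"

```text
time_s: 14.08
ee_pos: [490.7, 128.1, 288.1]
ee_rot: [-178.7, 0.5, 55.5]
force: [-1.0, -0.0, -4.1]
gripper_width: 13.8
```

```bash
python3 -c "
from h import *
st();p=pax(102);s=env.state()['ee_pos'];print(p);go(s[0]+406.5-p[0],s[1]+284-p[1],260,env.state()['ee_rot'][2])"
```

```text
14.08 pos [490.66 128.07 288.14] rot [-178.71    0.53   55.47] F [-0.99 -0.04 -4.08] T [-0.01 -0.11  0.01] w 13.8 q [12.94 10.54 89.63  0.6  81.1  47.38]
[489.71 130.74 186.15]
shares [ 0.16 -0.31  0.06] turn 0.0 rows 4.2 0.0
```

Call:
arm_command --pt "1 0.017 -0.034 0 0" --pt "1 0.036 -0.071 0.004 0" --pt "1 0.057 -0.112 0.01 0" --pt "1 0.078 -0.153 0.016 0" --pt "1 0.098 -0.192 0.022 0" --pt "1 0.116 -0.228 0.028 0" --pt "1 0.132 -0.26 0.034 0" --pt "1 0.145 -0.285 0.04 0"

```text
time_s: 14.75
ee_pos: [412.0, 270.5, 270.6]
ee_rot: [-178.6, 0.5, 55.6]
force: [0.2, 0.3, -5.2]
gripper_width: 13.9
```

```bash
python3 -c "
from h import *
np.set_printoptions(precision=4,suppress=True)
st();p=pax(102);s=env.state()['ee_pos'];print(p);go(s[0]+406.5-p[0],s[1]+284-p[1],s[2],env.state()['ee_rot'][2])"
```

```text
14.75 pos [412.0136 270.4531 270.5703] rot [-178.6475    0.5215   55.5532] F [ 0.1527  0.304  -5.1608] T [-0.0485 -0.0227  0.0059] w 13.9 q [31.2509  9.511  93.4149  1.0404 78.108  65.4804]
[410.9738 273.1936 168.5792]
shares [ 0.0128 -0.0196  0.0003] turn 0.0 rows 0.3 0.0
```

Descend part way, then look from both cameras.

Call:
arm_command --pt "1 0.005 -0.008 0.01 0" --pt "1 0.009 -0.014 0.03 0" --pt "1 0.012 -0.018 0.06 0" --pt "1 0.012 -0.019 0.09 0" --pt "1 0.012 -0.019 0.12 0" --pt "1 0.012 -0.019 0.15 0" --pt "1 0.012 -0.019 0.17 0" --pt "1 0.012 -0.019 0.18 0"

```text
time_s: 15.42
ee_pos: [404.4, 280.3, 178.8]
ee_rot: [-178.6, 0.7, 55.5]
force: [-0.3, 0.3, -4.4]
gripper_width: 13.9
```

```bash
python3 -c "
from h import *
st();print(pax(102),pax(130))
T=env.grab_frame('top')[...,::-1]
S=env.grab_frame('scene')[...,::-1];st()
print(proj('scene',pax(130)),proj('scene',(406.5,284,8)))
cv2.imwrite('pics/s8.png',S);cv2.imwrite('pics/t8.png',T)
a=np.hstack([cv2.resize(T[200:310,150:260],(390,390),interpolation=2),cv2.resize(S[100:210,345:455],(390,390),interpolation=2)])
cv2.imwrite('pics/c8.png',a)"
```

```text
15.42 pos [404.44 280.34 178.81] rot [-178.58    0.71   55.53] F [-0.28  0.3  -4.43] T [-0.09 -0.06  0.02] w 13.9 q [ 32.69  13.03 102.5    1.13  65.67  66.69]
[403.11 282.87  76.82] [402.34 282.97  48.83]
15.52 pos [404.95 280.78 179.84] rot [-178.61    0.64   55.54] F [ 1.36  0.   -4.89] T [-0.05 -0.11  0.02] w 14.0 q [ 32.69  13.   102.39   1.14  65.74  66.69]
[398.21 167.61] [397.16 179.46]
```

View pics/c8.png

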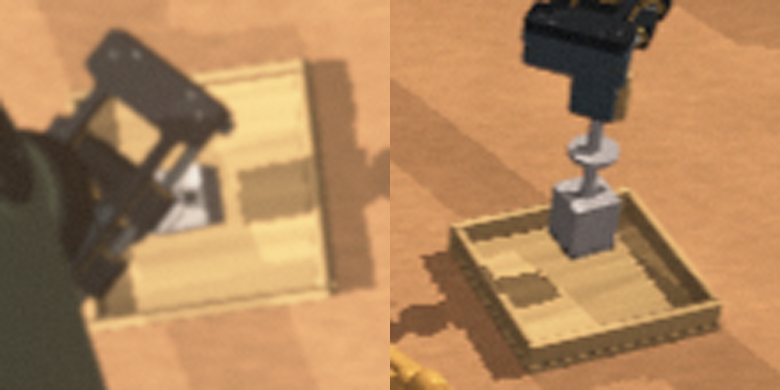

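Both views show the plug above the tray, near its middle and clear of the walls: scene crop (587,225), top crop (190,198). I'll lower it gently with a small centring correction.

Call:
arm_command --pt "1 0.003 0.003 0.01 0" --pt "1 0.006 0.006 0.022 0" --pt "1 0.007 0.007 0.036 0" --pt "1 0.007 0.007 0.05 0" --pt "1 0.007 0.007 0.062 0" --pt "1 0.007 0.007 0.07 0" --pt "1 0.007 0.007 0.074 0" --pt "1 0.007 0.007 0.074 0"

```text
time_s: 16.18
ee_pos: [408.5, 281.7, 142.1]
ee_rot: [-178.6, 0.7, 55.5]
force: [0.1, -0.0, -5.0]
gripper_width: 13.8
```

Call:
arm_command --pt "1 0 0 0.002 0" --pt "1 0 0 0.004 0" --pt "1 0 0 0.004 0"

```text
time_s: 16.43
ee_pos: [408.5, 281.7, 140.2]
ee_rot: [-178.6, 0.7, 55.5]
force: [-0.4, 0.1, -4.1]
gripper_width: 14.0
```

```bash
python3 -c "
from h import *
st();print(pax(130))"
```

```text
16.43 pos [408.47 281.71 140.19] rot [-178.58    0.69   55.54] F [-0.37  0.15 -4.14] T [-0.06 -0.07 -0.03] w 14.0 q [ 32.57  15.43 105.35   1.19  60.42  66.43]
[406.4  284.38  10.21]
```

Call:
arm_command --pt "1 0 0 0.001 0" --pt "1 0 0 0.003 0" --pt "1 0 0 0.004 0" --pt "1 0 0 0.004 0"

```text
time_s: 16.77
ee_pos: [408.4, 281.7, 138.1]
ee_rot: [-178.6, 0.7, 55.5]
force: [-0.1, 0.3, -5.2]
gripper_width: 13.6
```

Call:
arm_command --pt "1 0 0 0.001 0" --pt "1 0 0 0.002 0" --pt "1 0 0 0.002 0"

```text
time_s: 17.02
ee_pos: [408.2, 281.8, 137.2]
ee_rot: [-178.6, 0.7, 55.5]
force: [-0.5, -0.1, -3.3]
gripper_width: 13.9
```

Call:
arm_command --pt "1 0 0 0.001 0" --pt "1 0 0 0.002 0" --pt "1 0 0 0.002 0"

```text
time_s: 17.27
ee_pos: [408.5, 282.0, 136.5]
ee_rot: [-178.6, 0.6, 55.5]
force: [0.1, 0.4, -1.2]
gripper_width: 13.8
```

Call:
arm_command --pt "1 0 0 0.001 0" --pt "1 0 0 0.0015 0" --pt "1 0 0 0.0015 0"

```text
time_s: 17.52
ee_pos: [408.6, 282.0, 135.8]
ee_rot: [-178.6, 0.6, 55.5]
force: [-0.3, 0.4, -1.4]
gripper_width: 13.6
```

Call:
arm_command --pt "1 0 0 0.001 0" --pt "1 0 0 0.0015 0" --pt "1 0 0 0.0015 0"

```text
time_s: 17.77
ee_pos: [408.5, 282.0, 135.0]
ee_rot: [-178.6, 0.6, 55.5]
force: [-0.5, -1.0, -0.8]
gripper_width: 14.0
```

Call:
arm_command --pt "1 0 0 0.001 0" --pt "1 0 0 0.0015 0" --pt "1 0 0 0.0015 0"

```text
time_s: 18.02
ee_pos: [408.6, 282.0, 134.6]
ee_rot: [-178.6, 0.6, 55.5]
force: [-1.0, -0.3, 2.4]
gripper_width: 14.1
```

The load has come off onto the tray floor: Fz went from −5 N through −1.2 N to +2.4 N. Quick check before letting go.

Call:
arm_command --pt "1 0 0 0 0" --pt "1 0 0 0 0" --squeeze 8

```text
time_s: 18.18
ee_pos: [408.6, 282.0, 134.7]
ee_rot: [-178.6, 0.6, 55.5]
force: [-1.0, -0.4, 1.0]
gripper_width: 14.0
```

```bash
python3 -c "
from h import *
st()
S=env.grab_frame('scene')[...,::-1];st()
cv2.imwrite('pics/s9.png',S)
cv2.imwrite('pics/c9.png',cv2.resize(S[100:210,345:455],(600,600),interpolation=2))"
```

```text
18.18 pos [408.59 282.03 134.69] rot [-178.61    0.61   55.54] F [-1.03 -0.42  1.  ] T [-0.13  0.19 -0.03] w 14.0 q [ 32.58  15.73 105.82   1.21  59.56  66.42]
18.23 pos [408.57 282.05 134.67] rot [-178.61    0.61   55.54] F [-0.79 -0.38  0.69] T [-0.13  0.19 -0.  ] w 14.3 q [ 32.58  15.74 105.82   1.21  59.56  66.43]
```

View pics/c9.png

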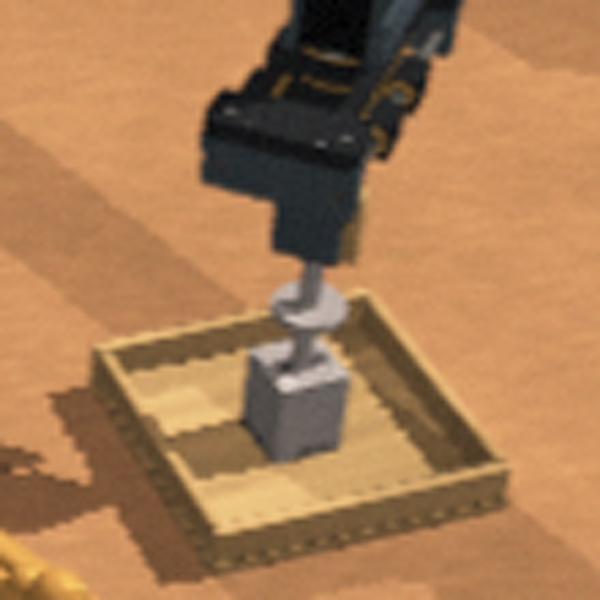

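The plug stands on the floor at the tray's middle, about crop (297,410), with the puller upright in it. Letting go.

Call:
arm_command --pt "0.8 0 0 0 0" --pt "0.8 0 0 0 0" --pt "0.7 0 0 0 0" --pt "0.6 0 0 0 0" --pt "0.5 0 0 0 0" --pt "0.5 0 0 0 0"

```text
time_s: 18.73
ee_pos: [408.6, 282.1, 134.7]
ee_rot: [-178.6, 0.6, 55.5]
force: [-0.2, 0.4, 0.0]
gripper_width: 41.9
```

```bash
python3 -c "
from h import *
st()
S=env.grab_frame('scene')[...,::-1];st()
cv2.imwrite('pics/s10.png',S)
cv2.imwrite('pics/c10.png',cv2.resize(S[100:210,345:455],(600,600),interpolation=2))"
```

```text
18.73 pos [408.64 282.06 134.68] rot [-178.61    0.61   55.54] F [-0.2   0.37  0.  ] T [-0.02 -0.1   0.04] w 41.9 q [ 32.58  15.74 105.82   1.21  59.55  66.42]
18.78 pos [408.66 282.07 134.68] rot [-178.61    0.61   55.54] F [-0.38  0.15 -0.09] T [-0.05 -0.04  0.03] w 44.6 q [ 32.58  15.74 105.81   1.21  59.55  66.43]
```

View pics/c10.png

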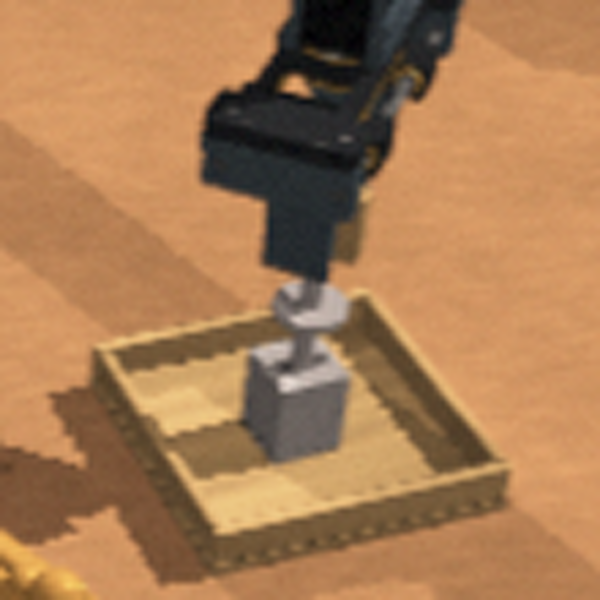

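Released, and it still stands. Retreat straight up.

Call:
arm_command --pt "0.4 0 0 -0.01 0" --pt "0.4 0 0 -0.03 0" --pt "0.4 0 0 -0.07 0" --pt "0.4 0 0 -0.12 0" --pt "0.4 0 0 -0.18 0" --pt "0.4 0 0 -0.24 0" --pt "0.4 0 0 -0.3 0"

```text
time_s: 19.37
ee_pos: [412.4, 281.2, 287.1]
ee_rot: [-178.6, 0.5, 55.5]
force: [-0.4, 0.4, 0.6]
gripper_width: 54.6
```

Call:
arm_command --pt "0.4 -0.2 0.2 0 0" --pt "0.4 -0.2 0.2 0 0" --pt "0.4 -0.2 0.2 0 0" --pt "0.4 -0.2 0.2 0 0" --pt "0.4 -0.2 0.2 0 0" --pt "0.4 -0.2 0.2 0 0"

```text
time_s: 19.87
ee_pos: [438.5, 141.8, 286.7]
ee_rot: [-178.7, 0.5, 55.4]
force: [0.5, 0.1, 0.6]
gripper_width: 54.4
```

```bash
python3 -c "
from h import *
st()
T=env.grab_frame('top')[...,::-1]
S=env.grab_frame('scene')[...,::-1]
cv2.imwrite('pics/s11.png',S);cv2.imwrite('pics/t11.png',T)
a=np.hstack([cv2.resize(T[200:310,150:260],(390,390),interpolation=2),cv2.resize(S[100:210,345:455],(390,390),interpolation=2)])
cv2.imwrite('pics/c11.png',np.vstack([a,cv2.resize(T,(0,0),fx=.31,fy=.31)[:,:0].reshape(-1,0,3) if 0 else np.hstack([cv2.resize(T,(390,200)),cv2.resize(S,(390,200))])]))"
```

```text
19.87 pos [438.46 141.81 286.67] rot [-178.66    0.45   55.41] F [0.46 0.14 0.6 ] T [-0.06 -0.11 -0.03] w 54.4 q [15.95  6.17 95.13  0.76 79.9  50.4 ]
```

View pics/c11.png

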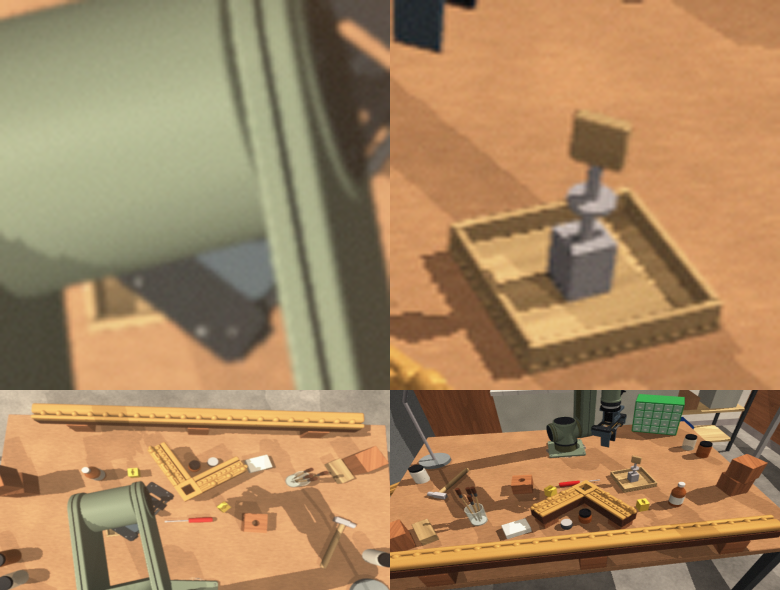

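```bash
python3 -c "
from h import *
print(onz('scene',(399.6,166.8),58))
A=np.array([onz('scene',p,30) for p in((362,163.3),(412,153.8),(439,184.9),(383.8,198))]);print('tray by scene',A.mean(0))"
```

```text
[409.95 284.84  58.  ]
tray by scene [409.61 286.42  30.  ]
```

```bash
python3 -c "
from h import *
st();print(env.job_done())"
```

```text
19.97 pos [438.23 143.02 286.22] rot [-178.63    0.48   55.57] F [ 0.08 -0.22 -0.61] T [-0.02 -0.05 -0.03] w 54.9 q [16.1   6.22 95.14  0.76 79.88 50.4 ]
the job is handed in; nothing more can be done
None
```

I handed the job in at 20.0 s: the plug stands upright in the middle of the tray, still on the puller, and the gripper is clear of everything.

- **Screwing in:** I took the puller from its block and lowered it through the slot until I felt the thread floor at about 6 N. I then turned it clockwise, following the thread down. From about 59° of tool turn the twist built up, reaching 0.27 N m at 66°. It held there with the downward load taken off, so I took it for the stop and not a jam. The plug still looked fully seated.
- **Drawing and placing:** Drawing the plug straight up took about 13–17 N on the wrist, with up to about 4 N sideways. I carried it over without turning the tool, set it down at about 4 N and let go.
- **Last checks:**
  - The scene camera puts the plug's top within 2 mm of the tray's centre.
  - The final picture shows it upright, and nothing else on the bench looks moved.
- **Where measurements disagreed:**
  - The puller sat about 2.6 mm off-centre in the grip, and I allowed for that.
  - The tool was tilted about 1.5° at the end.
  - The two cameras differ by about 4–5 mm on the tray's centre (I aimed between them), and the last top picture was blocked by the arm.
  - The twist rose gradually, not sharply, so I can't tell the stop's exact angle.

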